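# Fetch a screwdriver out of a gear housing

## Task

A screwdriver was left inside the gear housing, and a small carton is lying across its hatch. Stack that carton squarely on top of the column of two cartons like it, let it go, then bring the screwdriver out through the hatch, tilting it because it is longer than the hatch, and hold it still in the air with all of it at least 10 cm above the housing's cover. Finish while still holding it, and leave the column and the other things on the counter where they are.

Things in the scene. Friction and masses are not known exactly. Their poses are not given: they have to be found in the camera images.
- housing: steel gear housing, fixed, 240 (its x) x 150 (y) mm, cover top 53 mm above the counter; origin: centre of underside. Floor 4 mm thick; cavity 232 x 142 mm, 45 mm deep; cover 4 mm thick. The hatch in the cover is a 140 (x) x 116 (y) mm hole from x = -30 to +110 mm, so the cover hides the -x end of the cavity. Stub at -x end 28 mm, feet at the long sides 17 mm, screw heads 3 mm above the cover
- hatch (a point): centre of the hatch, level with the top of the cover (53 mm above the counter); axes as the housing's
- driver_mid (a point): screwdriver, 210 mm long, 0.11 kg, lying on the housing's floor: point half-way along, on its axis, 15.5 mm above that floor. Its x axis runs from blade tip (-105 mm) to handle end (+105 mm), about along the housing's +x. Handle (x = 3 to 105 mm) about 31 mm thick, all under the hatch; the 6 mm shaft and the blade lie partly under the cover
- driver_grip (a point): middle of the screwdriver's handle, on its axis, 54 mm from its mid point and 51 mm from the handle's end; axes as driver_mid
- driver_tip (a point): the screwdriver's blade tip, on its axis
- driver_butt (a point): the end of the screwdriver's handle, on its axis
- carton_a_mid (a point): closed carton, 60 (its x) x 146 (its y) x 40 mm high, 0.15 kg, lying flat across the hatch, its long side across it, its ends resting on the cover; this point is its centre, 20 mm above its underside; z up
- carton_b_mid (a point): upper carton of the column, the same size and axes, lying on carton c, its top 80 mm above the counter; this point is its centre
- carton_c_mid (a point): lower carton of the column, the same size and axes, lying on the counter; this point is its centre
- grease_tin: flat round tin with a lid, 73 mm across, 48 mm high; bystander, origin under its centre
- spanner: combination spanner lying flat, 30 x 180 x 6 mm; bystander, origin under its centre
- bearing_1: ball bearing lying flat, 52 mm across, 15 mm high; bystander, origin under its centre

How it is judged:
By the outcome, as a careful person would: the job done as asked, in the order asked, and still so for the second after the job is handed in, while the arm keeps its last pose, push and grip.
It also fails if it takes over 50 s, if anything falls off the work surface, if the arm or the gripper's body presses on something with over 40 N, if the wrist force passes 120 N, or if a joint passes its speed limit or range.

## Robot

A 7-joint arm with a two-finger parallel gripper is mounted at the origin on a cart in front of the work surface, level with it; the furniture and walls round the work are solid. World frame = base frame: x ahead of the robot, y to its left, z up, the work surface at z = 0. Lengths are in m, angles in rad, forces in N, time in s.
With the tool pointing down it reaches from about 0.425 to 0.875 m from the base axis. Payload 8.4 kg.
Tool frame: the origin (TCP) lies at the very end of the fingers, on their centre line; the grasp point (between the pads) lies 19 mm behind it; z points along the fingers, y is the line along which they close (so a half turn about z gives the same grasp; the last joint's range is limited). The gripper opens to 87 mm and grips with 3 to 60 N. Pads are 19 mm wide; open, the fingers measure 117 mm over their backs; the gripper's body (75 mm by 190 mm) begins 51 mm behind the grasp point.
Start: joints at [1.079, 0.333, 0.04, 1.465, -0.013, 1.343, -0.059], TCP at [0.249, -0.6, 0.223] pointing down, gripper open.
Joint ranges: [-2.58, 2.58], [-0.38, 2.09], [-1.3, 1.39], [0.25, 2.4], [-1.5, 4.64], [0.08, 2.09], [-2.65, 2.65]. Speed limits (rad/s): [2.22, 2.22, 2.79, 2.79, 3.14, 3.14, 3.14].

## Interface

Orientations are given as a unit quaternion [w, x, y, z].
In Python, from station import r gives the robot as it stands. The module is installed in compiled form; this text tells all that it offers.
- The arm moves only by the tool carry_out, never from a script. Its argument "motion" is a list of rows, each an object of numbers: "dx", "dy", "dz": the shift along the tool's x, y, z as a fraction of full scale; "twist": the turn about the tool's z as a fraction of full scale; "jaw": the gripper's target within -1 to 1 (fully open at 1, half-way at 0, shut at -1). In form: [{"dx": .., "dy": .., "dz": .., "twist": .., "jaw": ..}, ...]. A call has 1 to 10 rows; each row is the pose to reach, as a shift and turn from the pose commanded when the call began, along the tool's axes at that moment; what a row does not reach only later rows make up. Full scale, the value 1, is 25 cm for a shift and 60 degrees for a turn. A row lasts 1/8 s, in which the tool goes at most 62.5 mm and 10.7 degrees, less where a joint would pass 70% of its speed; a pose out of reach is approached as far as the arm can. A call with a number of a shift or a turn outside -1 to 1 is refused whole. A call with a gripper value outside its range is refused whole. The fingers move at their own pace and stop on an object; the grip force is fixed at half the most. Time passes only in rows, so rows that repeat a pose let the fingers close. It gives the time, the measured TCP pose, the force, the opening and the grip force at its end, in the units of the state.
- r.get_state(): the state, without advancing time (a new reading comes with each control period).
- r.camera(name): name is "scene" or "side" or "wrist"; returns the picture (420x560x3 uint8, red, green, blue); there is no depth.
- r.camera_params(name): a dict with "fovy" (degrees; the focal length in pixels is half the picture's height over the tangent of half this angle, whatever the lens; pixels are square), "cx", "cy" (the principal point, pixels), "R" (3x3) and "t" (3): a world point X has camera coordinates R X + t; the wrist camera has in their place "mount" (4x4, takes a point from camera to tool coordinates, whose origin is the TCP and whose axes are the flange's). Camera axes: x right, y down, z forward; pixel columns grow to the right and rows downward; lengths in m; the calibration is good to about 2 mm. A picture is of the moment at which its call begins: read the wrist's pose just before it. camera_params takes no time and is no camera call.
- r.close_job(): hands the job in; it is judged then, once.
The state is a dict: "clock": time; "qpos": joint angles; "qvel": joint speeds; "tau": joint torques, N m; "tool_pos": TCP position; "tcp_rot": TCP orientation; "contact_force": force on the tool from outside, world axes, zero at the start; "wrist_torque": the same for the moment, N m; "width": finger opening in m; "gripper_force": force on a finger pad.
Only numpy, scipy, OpenCV 4.12 (cv2) and the standard library are available. Lean on these libraries where they do the work, as an engineer would, in place of code of your own. Each camera call takes 0.05 s, during which the arm holds its last target. There are 200 camera calls.

## Working session

There is one attempt and no reset: what is moved stays moved. The work goes in short steps, Python scripts to look and compute and a tool call to move; the robot and the scene stay as the last step left them, time stands still between calls to the robot, and variables do not carry over. Pictures are saved under pics/ and viewed, at most 10 in all, crops included, and the job is handed in when it is done.

Besides the shell and the picture viewer there is one more tool, called after "Emit:" in YAML: its name, and indented under it one key for each argument. carry_out: Moves the arm, as the interface text tells. Its arguments: {"type":"object","properties":{"motion":{"type":"array","items":{"type":"object","properties":{"dx":{"type":"number"},"dy":{"type":"number"},"dz":{"type":"number"},"twist":{"type":"number"},"jaw":{"type":"number"}}}}},"required":["motion"]}

```bash
mkdir -p pics; python3 - <<'E'
from station import r
import cv2,numpy as np
s=r.get_state();print({k:np.round(v,3).tolist() for k,v in s.items()})
for n in("scene","side","wrist"):
    p=r.camera_params(n);print(n,{k:np.round(v,4).tolist() for k,v in p.items()})
    cv2.imwrite(f"pics/{n}0.png",r.camera(n)[:,:,::-1])
E
```

```text
{'clock': 0.0, 'qpos': [1.079, 0.334, 0.04, 1.466, -0.013, 1.343, -0.058], 'qvel': [-0.002, -0.0, -0.001, -0.001, 0.001, 0.001, 0.0], 'tau': [-0.001, -65.635, 1.335, -40.38, -0.06, 0.045, 0.0], 'tool_pos': [0.249, -0.6, 0.222], 'tcp_rot': [-0.001, 0.981, 0.195, -0.0], 'contact_force': [-0.172, -0.093, -0.228], 'wrist_torque': [-0.003, -0.002, 0.04], 'gripper_force': 0.0, 'width': 0.087}
scene {'fovy': 43.0059, 'cx': 280.4775, 'cy': 217.2215, 'R': [[0.7994, -0.6007, -0.0127], [-0.4245, -0.5497, -0.7194], [0.4252, 0.5805, -0.6944]], 't': [-0.4129, 0.3061, 1.3845]}
side {'fovy': 48.4822, 'cx': 272.5277, 'cy': 211.5951, 'R': [[-0.9973, -0.0735, 0.0088], [-0.0544, 0.648, -0.7597], [0.0501, -0.7581, -0.6502]], 't': [0.575, 0.074, 1.3248]}
wrist {'fovy': 63.6362, 'cx': 280.0664, 'cy': 211.4232, 'mount': [[0.0004, -0.9601, -0.2797, 0.0785], [1.0, 0.0004, -0.0001, -0.0001], [0.0002, -0.2797, 0.9601, -0.1616], [0.0, 0.0, 0.0, 1.0]]}
```

View pics/scene0.png

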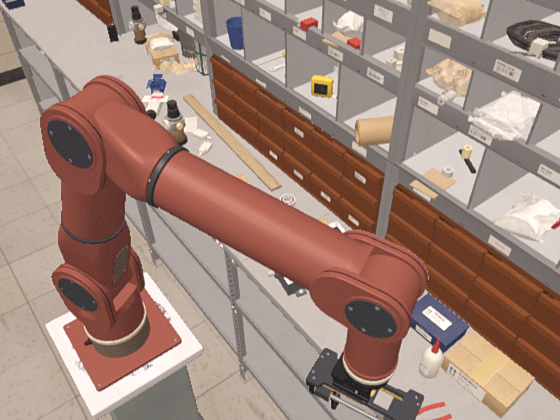

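View pics/side0.png

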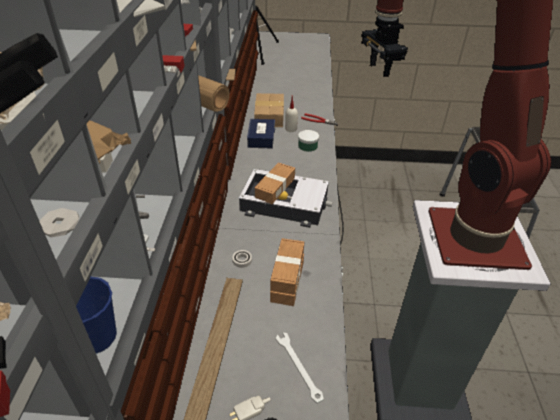

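The side view shows the housing around (285,195) with carton A at (276,183), the column at (288,270), and the tin, bearing and spanner clear of both. The scene view is blocked by the arm. I'll locate these roughly.

```bash
cat > h.py <<'E'
from station import r
import cv2,numpy as np
from scipy.spatial.transform import Rotation as Ro
def rot(q): return Ro.from_quat(np.r_[q[1:],q[0]]).as_matrix()
def cam(n,s=None):
    p=r.camera_params(n);f=210/np.tan(np.radians(p["fovy"]/2))
    K=np.array([[f,0,p["cx"]],[0,f,p["cy"]],[0,0,1]])
    if "R" in p: return K,np.array(p["R"]),np.array(p["t"])
    s=s or r.get_state();M=np.array(p["mount"]);T=np.eye(4);T[:3,:3]=rot(s["tcp_rot"]);T[:3,3]=s["tool_pos"]
    W=np.linalg.inv(T@M);return K,W[:3,:3],W[:3,3]
def onplane(c,uv,z):
    K,R,t=c;d=R.T@np.linalg.solve(K,[*uv,1]);o=-R.T@t
    return o+d*(z-o[2])/d[2]
def tri(cs,uvs):
    A=[];b=[]
    for c,uv in zip(cs,uvs):
        K,R,t=c;d=R.T@np.linalg.solve(K,[*uv,1]);d/=np.linalg.norm(d);o=-R.T@t
        P=np.eye(3)-np.outer(d,d);A.append(P);b.append(P@o)
    return np.linalg.lstsq(np.vstack(A),np.hstack(b),rcond=None)[0]
def proj(c,X):
    K,R,t=c;y=K@(R@np.asarray(X)+t);return y[:2]/y[2]
def go(s,X,yaw=None):
    "move in tool fractions to world X"
    R=rot(s["tcp_rot"]);return R.T@(np.asarray(X)-s["tool_pos"])/0.25
E
python3 - <<'E'
from h import *
c=cam("side")
for n,uv,z in[("A",(276,178),.093),("hs",(285,192),.053),("B",(289,255),.08),("tin",(308,137),.04),("bear",(242,257),.01),("spa",(300,368),0)]:
    print(n,onplane(c,uv,z).round(3))
i=r.camera("side")[150:320,210:350,::-1]
cv2.imwrite("pics/s1.png",cv2.resize(i,None,fx=3.5,fy=3.5,interpolation=cv2.INTER_CUBIC))
print(rot(r.get_state()["tcp_rot"]).round(3))
E
```

```text
A [ 0.575 -0.11   0.093]
hs [ 0.547 -0.096  0.053]
B [0.522 0.189 0.08 ]
tin [ 0.483 -0.435  0.04 ]
bear [0.648 0.139 0.01 ]
spa [0.484 0.449 0.   ]
[[ 0.924  0.383 -0.   ]
 [ 0.383 -0.924  0.001]
 [-0.    -0.001 -1.   ]]
```

View pics/s1.png

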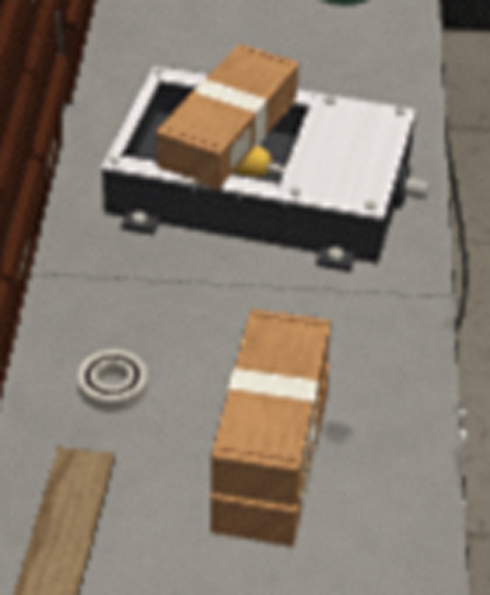

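Carton A lies across the hatch at an angle and the yellow handle shows beside it at (257,160); the column is at about (265,400) in the crop. I'll bring the wrist camera above them.

Emit:
carry_out:
  motion:
    - {"dx": 0.98,"dy": -0.9,"dz": -0.72,"twist": -1,"jaw": 1}
    - {"dx": 0.98,"dy": -0.9,"dz": -0.72,"twist": -1,"jaw": 1}
    - {"dx": 0.98,"dy": -0.9,"dz": -0.72,"twist": -1,"jaw": 1}
    - {"dx": 0.98,"dy": -0.9,"dz": -0.72,"twist": -1,"jaw": 1}
    - {"dx": 0.98,"dy": -0.9,"dz": -0.72,"twist": -1,"jaw": 1}
    - {"dx": 0.98,"dy": -0.9,"dz": -0.72,"twist": -1,"jaw": 1}
    - {"dx": 0.98,"dy": -0.9,"dz": -0.72,"twist": -1,"jaw": 1}
    - {"dx": 0.98,"dy": -0.9,"dz": -0.72,"twist": -1,"jaw": 1}

```text
clock: 1.2
tool_pos: [0.3887, -0.2992, 0.4023]
tcp_rot: [0.0, 0.752, 0.659, -0.0]
contact_force: [-0.5, -1.4, -0.2]
width: 0.0871
gripper_force: 0.0
```

Emit:
carry_out:
  motion:
    - {"dx": 1,"dy": 0.43,"dz": 0,"twist": -0.125,"jaw": 1}
    - {"dx": 1,"dy": 0.43,"dz": 0,"twist": -0.125,"jaw": 1}
    - {"dx": 1,"dy": 0.43,"dz": 0,"twist": -0.125,"jaw": 1}
    - {"dx": 1,"dy": 0.43,"dz": 0,"twist": -0.125,"jaw": 1}
    - {"dx": 1,"dy": 0.43,"dz": 0,"twist": -0.125,"jaw": 1}
    - {"dx": 1,"dy": 0.43,"dz": 0,"twist": -0.125,"jaw": 1}
    - {"dx": 1,"dy": 0.43,"dz": 0,"twist": -0.125,"jaw": 1}

```text
clock: 2.08
tool_pos: [0.5278, -0.0673, 0.4018]
tcp_rot: [-0.0, 0.708, 0.706, -0.001]
contact_force: [-0.7, 0.7, 0.7]
width: 0.087
gripper_force: 0.0
```

```bash
python3 - <<'E'
from h import *
import json
s=r.get_state();print(s["tool_pos"],s["tcp_rot"],s["qpos"])
json.dump({k:np.asarray(s[k]).tolist() for k in("tool_pos","tcp_rot")},open("w1.json","w"))
i=r.camera("wrist");cv2.imwrite("pics/w1.png",cv2.resize(i[:,:,::-1],(800,600),interpolation=cv2.INTER_CUBIC))
E
```

```text
[ 0.52780183 -0.06731198  0.40175403] [-4.50884999e-04  7.08239282e-01  7.05972063e-01 -6.00992491e-04] [ 0.53653177  0.09266524 -0.53634005  1.40625836  0.04769144  1.65701267
  0.00291121]
```

View pics/w1.png

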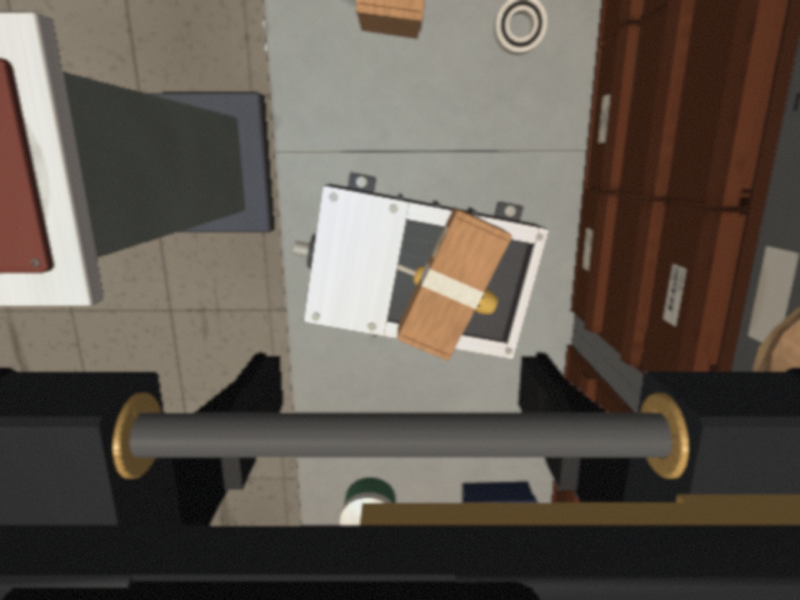

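The wrist view shows carton A's top corners near (455,210), (511,236), (450,357) and (399,336), and the cover corners near (325,186), (547,229), (511,357) and (306,321). The handle end is near (495,302), and the column is only just in view at the top. I'll shift +y for a second view that includes the column.

Emit:
carry_out:
  motion:
    - {"dx": 0.72,"dy": 0,"dz": 0,"twist": 0,"jaw": 1}
    - {"dx": 0.72,"dy": 0,"dz": 0,"twist": 0,"jaw": 1}
    - {"dx": 0.72,"dy": 0,"dz": 0,"twist": 0,"jaw": 1}
    - {"dx": 0.72,"dy": 0,"dz": 0,"twist": 0,"jaw": 1}
    - {"dx": 0.72,"dy": 0,"dz": 0,"twist": 0,"jaw": 1}

```text
clock: 2.75
tool_pos: [0.5285, 0.1132, 0.4024]
tcp_rot: [0.0, 0.708, 0.706, -0.0]
contact_force: [-0.3, -0.2, -0.4]
width: 0.0869
gripper_force: 0.0
```

```bash
python3 - <<'E'
from h import *
import json
s=r.get_state();print(s["tool_pos"],s["tcp_rot"])
json.dump({k:np.asarray(s[k]).tolist() for k in("tool_pos","tcp_rot")},open("w2.json","w"))
i=r.camera("wrist");cv2.imwrite("pics/w2raw.png",i[:,:,::-1])
cv2.imwrite("pics/w2.png",cv2.resize(i[:300,160:440,::-1],None,fx=2,fy=2,interpolation=cv2.INTER_CUBIC))
E
```

```text
[0.52846542 0.11317743 0.40243188] [ 2.81459292e-04  7.07896028e-01  7.06316517e-01 -3.36586146e-04]
```

View pics/w2.png

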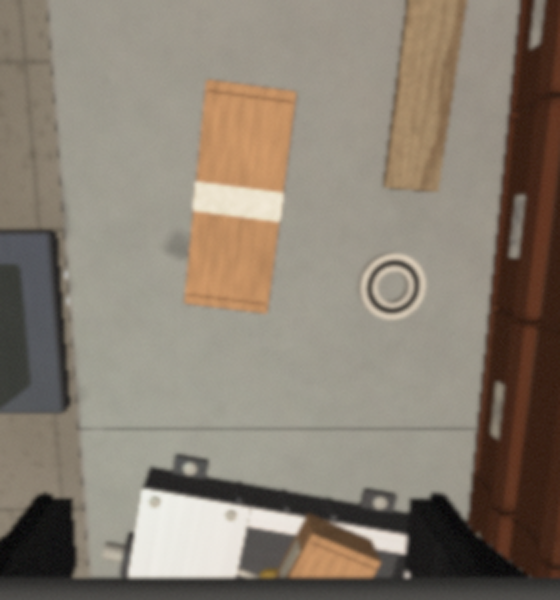

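The column's top corners are at crop (207,81), (297,92), (268,312) and (185,303).

```bash
python3 - <<'E'
from h import *
import json
w1=cam("wrist",json.load(open("w1.json")));w2=cam("wrist",json.load(open("w2.json")));sd=cam("side")
U=lambda p,k,o=(0,0):(np.array(p,float)+.5)/k-.5+np.array(o)
k=560/800;A1=[U(p,1/k) for p in[(455,210),(511,236),(450,357),(399,336)]]
As=[U(p,3.5,(210,150)) for p in[(222,152),(160,132),(240,45),(298,65)]]
B2=[U(p,2,(160,0)) for p in[(207,81),(297,92),(268,312),(185,303)]]
Bs=[U(p,3.5,(210,150)) for p in[(298,462),(212,455),(250,312),(330,320)]]
def rep(n,c,uv,us,z):
    P=np.array([onplane(c,p,z) for p in uv]);d=P[0]+P[1]-P[2]-P[3]
    e=P[1]+P[2]-P[0]-P[3]
    T=np.array([tri([c,sd],[a,b]) for a,b in zip(uv,us)])
    print(n,P.mean(0).round(4),"long yaw",np.degrees(np.arctan2(d[1],d[0])).round(1),"x yaw",np.degrees(np.arctan2(e[1],e[0])).round(1),
      "dims",np.linalg.norm(d[:2])/2,np.linalg.norm(e[:2])/2,"tri",T.mean(0).round(4))
rep("A",w1,A1,As,.093);rep("B",w2,B2,Bs,.08)
H=[(325,186),(547,229),(511,357),(306,321)]
P=np.array([onplane(w1,U(p,1/k),.053) for p in H]);e=P[1]+P[2]-P[0]-P[3];d=P[0]+P[1]-P[2]-P[3];print("H",P.mean(0),np.degrees(np.arctan2(e[1],e[0])),np.linalg.norm(e)/2,np.linalg.norm(d)/2)
print("butt",onplane(w1,U((497,303),1/k),.0195),"hs",onplane(w1,U((415,273),1/k),.0195))
E
```

```text
A [ 0.5819 -0.1114  0.093 ] long yaw 66.6 x yaw -24.2 dims 0.1391345201682887 0.05956112416413618 tri [ 0.5789 -0.1106  0.0951]
B [0.5293 0.2061 0.08  ] long yaw 82.9 x yaw -6.3 dims 0.14365345136385166 0.05905059685086672 tri [0.5271 0.2058 0.0814]
H [ 0.55370496 -0.10931422  0.053     ] -10.843699905614 0.2354408287456972 0.1484138821843418
butt [ 0.6424533  -0.14985098  0.0195    ] hs [ 0.54608763 -0.11355279  0.0195    ]
```

Emit:
carry_out:
  motion:
    - {"dx": -0.9,"dy": 0.21,"dz": 0.75,"twist": 0.4,"jaw": 1}
    - {"dx": -0.9,"dy": 0.21,"dz": 0.75,"twist": 0.4,"jaw": 1}
    - {"dx": -0.9,"dy": 0.21,"dz": 0.75,"twist": 0.4,"jaw": 1}
    - {"dx": -0.9,"dy": 0.21,"dz": 0.75,"twist": 0.4,"jaw": 1}
    - {"dx": -0.9,"dy": 0.21,"dz": 0.75,"twist": 0.4,"jaw": 1}
    - {"dx": -0.9,"dy": 0.21,"dz": 0.75,"twist": 0.4,"jaw": 1}
    - {"dx": -0.9,"dy": 0.21,"dz": 0.75,"twist": 0.4,"jaw": 1}

```text
clock: 3.68
tool_pos: [0.5805, -0.1108, 0.2155]
tcp_rot: [-0.0, 0.839, 0.544, 0.0]
contact_force: [-0.1, 1.0, 0.4]
width: 0.0869
gripper_force: 0.0
```

```bash
python3 - <<'E'
from h import *
import json
s=r.get_state();print(s["tool_pos"],s["qpos"].round(2))
R=rot(s["tcp_rot"]);print("tool y yaw",np.degrees(np.arctan2(R[1,1],R[0,1])), "tilt",R[:,2])
json.dump({k:np.asarray(s[k]).tolist() for k in("tool_pos","tcp_rot")},open("w3.json","w"))
c=cam("wrist",s);i=r.camera("wrist")
g=np.array([(.0),.0]);im=np.ascontiguousarray(i[:,:,::-1])
a=np.radians(-23.8);ex=np.array([np.cos(a),np.sin(a)]);ey=np.array([-ex[1],ex[0]]);C=np.array([.5805,-.111])
q=[proj(c,[*(C+sx*.03*ex+sy*.073*ey),.093]) for sx,sy in((-1,1),(1,1),(1,-1),(-1,-1))]
print(np.round(q))
cv2.polylines(im,[np.int32(np.round(q))],True,(0,255,0),1)
cv2.imwrite("pics/w3.png",im)
E
```

```text
[ 0.58054638 -0.11078729  0.215479  ] [ 0.53  0.26 -0.5   1.6   0.13  1.31 -0.41]
tool y yaw -24.109552480308103 tilt [ 2.19779163e-04  3.07940255e-04 -9.99999928e-01]
[[241. 120.]
 [315. 120.]
 [312. 282.]
 [247. 282.]]
```

View pics/w3.png

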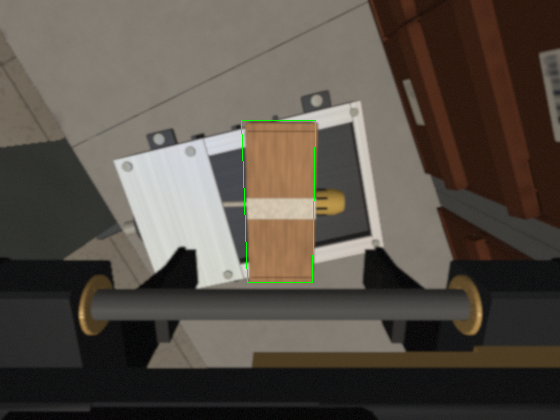

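The overlay matches carton A to within 1-2 px, with corners at about (242,120) and (312,282). The screwdriver lies almost horizontal in this view, with its butt at (345,203) and the shaft at (225,205). Descending and gripping now.

Emit:
carry_out:
  motion:
    - {"dz": 0.25,"jaw": 1}
    - {"dz": 0.45,"jaw": 1}
    - {"dz": 0.58,"jaw": 1}
    - {"dz": 0.63,"jaw": 1}
    - {"dz": 0.63,"jaw": 1}
    - {"dz": 0.63,"jaw": -1}
    - {"dz": 0.63,"jaw": -1}
    - {"dz": 0.63,"jaw": -1}
    - {"dz": 0.63,"jaw": -1}
    - {"dz": 0.63,"jaw": -1}

```text
invalid input
```

Emit:
carry_out:
  motion:
    - {"dx": 0,"dy": 0,"dz": 0.25,"twist": 0,"jaw": 1}
    - {"dx": 0,"dy": 0,"dz": 0.45,"twist": 0,"jaw": 1}
    - {"dx": 0,"dy": 0,"dz": 0.58,"twist": 0,"jaw": 1}
    - {"dx": 0,"dy": 0,"dz": 0.63,"twist": 0,"jaw": 1}
    - {"dx": 0,"dy": 0,"dz": 0.63,"twist": 0,"jaw": 1}
    - {"dx": 0,"dy": 0,"dz": 0.63,"twist": 0,"jaw": -1}
    - {"dx": 0,"dy": 0,"dz": 0.63,"twist": 0,"jaw": -1}
    - {"dx": 0,"dy": 0,"dz": 0.63,"twist": 0,"jaw": -1}
    - {"dx": 0,"dy": 0,"dz": 0.63,"twist": 0,"jaw": -1}
    - {"dx": 0,"dy": 0,"dz": 0.63,"twist": 0,"jaw": -1}

```text
clock: 4.97
tool_pos: [0.5811, -0.1101, 0.0581]
tcp_rot: [0.0, 0.839, 0.545, 0.0]
contact_force: [-1.6, 1.3, 4.7]
width: 0.0599
gripper_force: 30.0
```

Emit:
carry_out:
  motion:
    - {"dx": 0,"dy": 0,"dz": -0.08,"twist": 0,"jaw": -1}
    - {"dx": 0,"dy": 0,"dz": -0.25,"twist": 0,"jaw": -1}
    - {"dx": 0,"dy": 0,"dz": -0.45,"twist": 0,"jaw": -1}
    - {"dx": 0,"dy": 0,"dz": -0.45,"twist": 0,"jaw": -1}

```text
clock: 5.48
tool_pos: [0.5832, -0.1099, 0.1755]
tcp_rot: [0.003, 0.839, 0.545, 0.003]
contact_force: [0.1, -0.5, -1.1]
width: 0.0597
gripper_force: 30.0
```

```bash
python3 - <<'E'
from h import *
import json
im=cv2.imread("pics/w2raw.png");c=cam("wrist",json.load(open("w2.json")))
h=cv2.cvtColor(im,cv2.COLOR_BGR2HSV);m=((h[...,0]>5)&(h[...,0]<20)&(h[...,1]>90)|(im.min(2)>190)).astype(np.uint8)
m[:,:245]=0;m[:,315:]=0;m[:30]=0;m[165:]=0
n,l,st,_=cv2.connectedComponentsWithStats(m);k=1+st[1:,4].argmax()
ct,_=cv2.findContours((l==k).astype(np.uint8),cv2.RETR_EXTERNAL,cv2.CHAIN_APPROX_NONE)
P=np.array([onplane(c,p,.08)[:2] for p in ct[0][:,0]],np.float32)
rc=cv2.minAreaRect(P*1000);print(st[k],rc)
s=r.get_state();R=rot(s["tcp_rot"])
T=np.array([.528,.206,.20]);print(go(s,T),s["tool_pos"],s["width"])
E
```

```text
[ 259   40   49   56 2237] ((533.1377563476562, 248.0612030029297), (61.99850845336914, 58.64442825317383), 82.85777282714844)
[ 1.06504413 -0.71467557 -0.10170564] [ 0.58318692 -0.10993737  0.17546441] 0.059710308787155275
```

Emit:
carry_out:
  motion:
    - {"dx": 0.2,"dy": -0.13,"dz": -0.02,"twist": -0.07,"jaw": -1}
    - {"dx": 0.4,"dy": -0.27,"dz": -0.05,"twist": -0.14,"jaw": -1}
    - {"dx": 0.6,"dy": -0.4,"dz": -0.08,"twist": -0.21,"jaw": -1}
    - {"dx": 0.8,"dy": -0.54,"dz": -0.1,"twist": -0.285,"jaw": -1}
    - {"dx": 0.9,"dy": -0.6,"dz": -0.1,"twist": -0.285,"jaw": -1}
    - {"dx": 0.9,"dy": -0.6,"dz": -0.1,"twist": -0.285,"jaw": -1}
    - {"dx": 0.9,"dy": -0.6,"dz": -0.1,"twist": -0.285,"jaw": -1}
    - {"dx": 0.9,"dy": -0.6,"dz": -0.1,"twist": -0.285,"jaw": -1}

```text
clock: 6.48
tool_pos: [0.5354, 0.155, 0.1948]
tcp_rot: [0.0, 0.749, 0.662, -0.0]
contact_force: [-0.4, 0.4, -0.9]
width: 0.0596
gripper_force: 30.0
```

```bash
python3 - <<'E'
from h import *
s=r.get_state();R=rot(s["tcp_rot"]);y=np.degrees(np.arctan2(R[1,1],R[0,1]))
print(go(s,[.528,.2062,.09]),s["tool_pos"],s["width"],y,"twist",(y+7)/60,R[:,2])
c=cam("wrist",s);i=r.camera("wrist")
a=np.radians(y);ex=np.array([np.cos(a),np.sin(a)]);ey=np.array([-ex[1],ex[0]]);C=s["tool_pos"][:2];zt=s["tool_pos"][2]+.035
q=[proj(c,[*(C+sx*.03*ex+sy*.073*ey),zt]) for sx,sy in((-1,1),(1,1),(1,-1),(-1,-1))]
im=np.ascontiguousarray(i[:,:,::-1])
cv2.polylines(im,[np.int32(np.round(q))],True,(0,255,0),1)
a=np.radians(-7);ex=np.array([np.cos(a),np.sin(a)]);ey=np.array([-ex[1],ex[0]]);C=np.array([.528,.2062])
q=[proj(c,[*(C+sx*.03*ex+sy*.073*ey),.08]) for sx,sy in((-1,1),(1,1),(1,-1),(-1,-1))]
cv2.polylines(im,[np.int32(np.round(q))],True,(255,0,0),1)
cv2.imwrite("pics/w4.png",cv2.resize(im[:300,130:430],None,fx=2,fy=2))
E
```

```text
[ 0.19996539 -0.05429705  0.41908931] [0.53541097 0.15498095 0.19479658] 0.05963656751829674 -7.024835465897673 twist -0.00041392443162788044 [-5.01226863e-04 -5.45385565e-04 -9.99999726e-01]
```

View pics/w4.png

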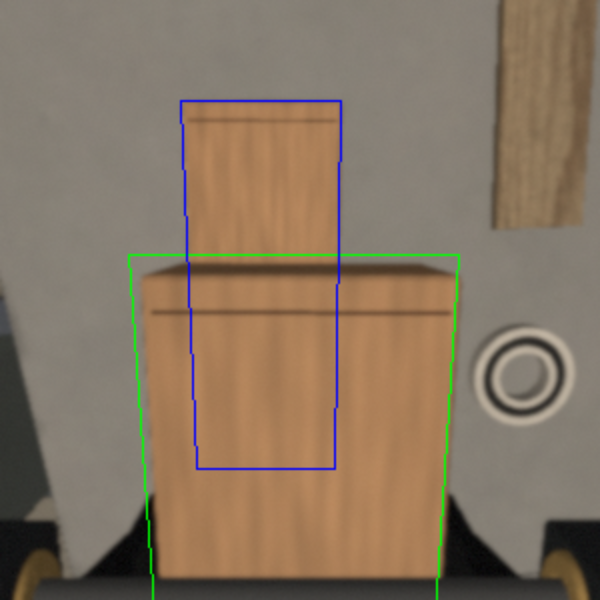

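The carton in hand shows its far top edge at row 275 (143–457) and its bottom edge at row 263 (185–430). That is lower than a level carton would give, so I'll fit the in-hand offset and pitch. The blue column prediction fits within 1-2 px.

```bash
python3 - <<'E'
from h import *
from scipy.optimize import least_squares
p=r.camera_params("wrist");M=np.linalg.inv(np.array(p["mount"]));K=cam("wrist")[0]
pix=lambda X:(lambda y:y[:2]/y[2])(K@(M[:3,:3]@X+M[:3,3]))
U=lambda q:(np.array(q,float)+.5)/2-.5+[130,0]
obs=[U(q) for q in[(143,275),(457,275),(185,263),(430,263)]]
eL,eR=U((159,577)),U((441,577))
def mod(v):
    dx,dy,dz,pi,yw=v
    Rm=Ro.from_euler("yz",[pi,yw]).as_matrix();o=np.array([dx,dy,-.015+dz])
    f=lambda x,y,z:pix(o+Rm@np.array([x,y,z]))
    e=[f(.073,-.03,-.02),f(.073,.03,-.02),f(.073,-.03,.02),f(.073,.03,.02)]
    res=[a-b for a,b in zip(e,obs)]
    def side(y,q):
        a=f(.073,y,-.02);b=f(0,y,-.02);t=(q[1]-a[1])/(b[1]-a[1]);return a[0]+t*(b[0]-a[0])-q[0]
    return np.r_[np.ravel(res),side(-.03,eL),side(.03,eR)]
s=least_squares(mod,[0,0,0,0,0]);print(s.x.round(4),"pitch deg",np.degrees(s.x[3:]),mod(s.x).round(1),mod([0]*5).round(1))
E
```

```text
[-0.0039  0.0012  0.0039 -0.0019  0.0063] pitch deg [-0.10805365  0.36285802] [ 0.7 -0.7  2.4  0.3 -2.4 -0.1 -2.8  0.7  1.3 -0.4] [ -7.  -10.4   1.1 -10.3  -7.8  -7.8  -4.4  -7.8  -4.   -1.2]
```

Emit:
carry_out:
  motion:
    - {"dx": 0.1,"dy": -0.03,"dz": 0,"twist": 0,"jaw": -1}
    - {"dx": 0.21,"dy": -0.057,"dz": 0.05,"twist": 0,"jaw": -1}
    - {"dx": 0.21,"dy": -0.057,"dz": 0.15,"twist": 0,"jaw": -1}
    - {"dx": 0.21,"dy": -0.057,"dz": 0.27,"twist": 0,"jaw": -1}
    - {"dx": 0.21,"dy": -0.057,"dz": 0.36,"twist": 0,"jaw": -1}
    - {"dx": 0.21,"dy": -0.057,"dz": 0.39,"twist": 0,"jaw": -1}
    - {"dx": 0.21,"dy": -0.057,"dz": 0.4,"twist": 0,"jaw": -1}
    - {"dx": 0.21,"dy": -0.057,"dz": 0.4,"twist": 0,"jaw": -1}

```text
clock: 7.52
tool_pos: [0.5279, 0.2104, 0.0959]
tcp_rot: [0.0, 0.748, 0.663, 0.001]
contact_force: [0.1, -0.2, -0.8]
width: 0.0596
gripper_force: 30.0
```

Emit:
carry_out:
  motion:
    - {"dx": 0,"dy": 0,"dz": 0.008,"twist": 0,"jaw": -1}
    - {"dx": 0,"dy": 0,"dz": 0.014,"twist": 0,"jaw": -1}
    - {"dx": 0,"dy": 0,"dz": 0.02,"twist": 0,"jaw": -1}
    - {"dx": 0,"dy": 0,"dz": 0.02,"twist": 0,"jaw": -1}

```text
clock: 8.02
tool_pos: [0.5272, 0.2104, 0.09]
tcp_rot: [-0.0, 0.748, 0.663, -0.0]
contact_force: [0.7, -0.0, -2.1]
width: 0.0598
gripper_force: 30.0
```

Emit:
carry_out:
  motion:
    - {"dx": -0.007,"dy": 0.001,"dz": 0.004,"twist": 0,"jaw": -1}
    - {"dx": -0.007,"dy": 0.001,"dz": 0.01,"twist": 0,"jaw": -1}
    - {"dx": -0.007,"dy": 0.001,"dz": 0.012,"twist": 0,"jaw": -1}
    - {"dx": -0.007,"dy": 0.001,"dz": 0.012,"twist": 0,"jaw": -1}

```text
clock: 8.52
tool_pos: [0.5273, 0.2087, 0.087]
tcp_rot: [-0.0, 0.748, 0.663, -0.0]
contact_force: [0.4, 0.4, -1.7]
width: 0.06
gripper_force: 30.0
```

Emit:
carry_out:
  motion:
    - {"dx": 0,"dy": 0,"dz": 0.004,"twist": 0,"jaw": -1}
    - {"dx": 0,"dy": 0,"dz": 0.008,"twist": 0,"jaw": -1}
    - {"dx": 0,"dy": 0,"dz": 0.008,"twist": 0,"jaw": -1}

```text
clock: 8.9
tool_pos: [0.5274, 0.2087, 0.0851]
tcp_rot: [0.0, 0.748, 0.663, 0.0]
contact_force: [0.1, -0.5, -0.0]
width: 0.0596
gripper_force: 30.0
```

Emit:
carry_out:
  motion:
    - {"dx": 0,"dy": 0,"dz": 0.003,"twist": 0,"jaw": -1}
    - {"dx": 0,"dy": 0,"dz": 0.003,"twist": 0,"jaw": -1}
    - {"dx": 0,"dy": 0,"dz": 0.003,"twist": 0,"jaw": 0.5}
    - {"dx": 0,"dy": 0,"dz": 0.003,"twist": 0,"jaw": 1}
    - {"dx": 0,"dy": 0,"dz": 0.003,"twist": 0,"jaw": 1}
    - {"dx": 0,"dy": 0,"dz": -0.1,"twist": 0,"jaw": 1}
    - {"dx": 0,"dy": 0,"dz": -0.3,"twist": 0,"jaw": 1}
    - {"dx": 0,"dy": 0,"dz": -0.5,"twist": 0,"jaw": 1}
    - {"dx": 0,"dy": 0,"dz": -0.6,"twist": 0,"jaw": 1}
    - {"dx": 0,"dy": 0,"dz": -0.6,"twist": 0,"jaw": 1}

```text
clock: 10.15
tool_pos: [0.5283, 0.2092, 0.2371]
tcp_rot: [0.001, 0.748, 0.663, 0.002]
contact_force: [-0.5, 0.7, -0.4]
width: 0.087
gripper_force: 0.0
```

```bash
python3 - <<'E'
from h import *
s=r.get_state();R=rot(s["tcp_rot"]);print(s["tool_pos"],R[:,2])
c=cam("wrist",s);i=r.camera("wrist");im=np.ascontiguousarray(i[:,:,::-1])
sc=r.camera("side")
cv2.imwrite("pics/s5raw.png",sc[:,:,::-1])
def box(cc,C,yaw,z):
    a=np.radians(yaw);ex=np.array([np.cos(a),np.sin(a)]);ey=np.array([-ex[1],ex[0]])
    return np.array([proj(cc,[*(np.array(C)+sx*.03*ex+sy*.073*ey),z]) for sx,sy in((-1,1),(1,1),(1,-1),(-1,-1))])
q=box(c,[.528,.2062],-7,.12);b=cv2.resize(im[:300,130:430],None,fx=1.5,fy=1.5)
cv2.polylines(b,[np.int32(np.round((q-[130,0])*1.5))],True,(255,0,0),1)
d=cv2.resize(sc[215:315,255:315,::-1],None,fx=4.5,fy=4.5,interpolation=cv2.INTER_CUBIC)
cv2.imwrite("pics/p5.png",np.hstack([b[:450],d[:450]]))
E
```

```text
[0.52830825 0.20920653 0.23712686] [ 0.00355901  0.00101589 -0.99999315]
```

View pics/p5.png

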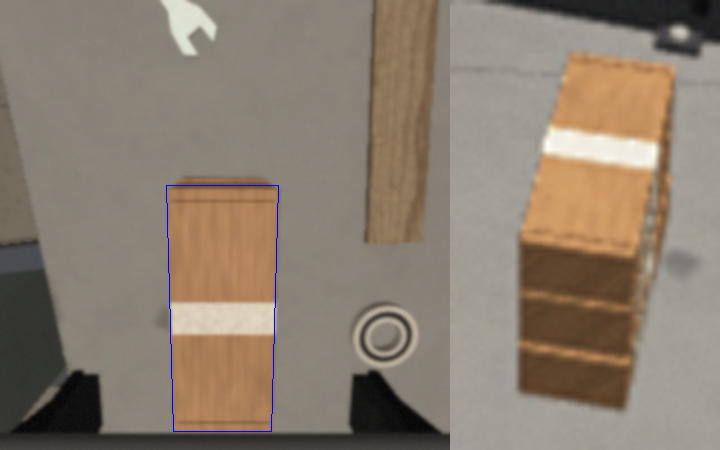

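Carton A sits squarely on the column: the outline matches within about 1 mm and the side view shows flush ends. Now I'll go over the hatch to measure the screwdriver.

Emit:
carry_out:
  motion:
    - {"dx": -0.97,"dy": 0.26,"dz": 0,"twist": 0.28,"jaw": 1}
    - {"dx": -0.97,"dy": 0.26,"dz": 0,"twist": 0.28,"jaw": 1}
    - {"dx": -0.97,"dy": 0.26,"dz": 0,"twist": 0.28,"jaw": 1}
    - {"dx": -0.97,"dy": 0.26,"dz": 0,"twist": 0.28,"jaw": 1}
    - {"dx": -0.97,"dy": 0.26,"dz": 0,"twist": 0.28,"jaw": 1}
    - {"dx": -0.97,"dy": 0.26,"dz": 0,"twist": 0.28,"jaw": 1}

```text
clock: 11.0
tool_pos: [0.5622, -0.0396, 0.2337]
tcp_rot: [-0.001, 0.837, 0.547, -0.001]
contact_force: [-0.7, 0.5, -0.2]
width: 0.087
gripper_force: 0.0
```

Emit:
carry_out:
  motion:
    - {"dx": -0.22,"dy": 0.19,"dz": 0.08,"twist": 0,"jaw": 0.2}
    - {"dx": -0.22,"dy": 0.19,"dz": 0.08,"twist": 0,"jaw": 0.2}
    - {"dx": -0.22,"dy": 0.19,"dz": 0.08,"twist": 0,"jaw": 0.2}
    - {"dx": -0.22,"dy": 0.19,"dz": 0.08,"twist": 0,"jaw": 0.2}

```text
clock: 11.5
tool_pos: [0.5843, -0.1068, 0.2153]
tcp_rot: [-0.0, 0.836, 0.548, 0.0]
contact_force: [-0.2, 0.3, 0.4]
width: 0.0564
gripper_force: 0.0
```

```bash
python3 - <<'E'
from h import *
import json
s=r.get_state();R=rot(s["tcp_rot"]);print(s["tool_pos"],s["width"],R[:,2],np.degrees(np.arctan2(R[1,1],R[0,1])))
json.dump({k:np.asarray(s[k]).tolist() for k in("tool_pos","tcp_rot")},open("w6.json","w"))
i=r.camera("wrist");im=i[:,:,::-1];cv2.imwrite("pics/w6raw.png",im)
cv2.imwrite("pics/w6.png",cv2.resize(im[60:310,100:440],None,fx=2.3,fy=2.3,interpolation=cv2.INTER_CUBIC))
E
```

```text
[ 0.58425007 -0.10678587  0.21529784] 0.056442085165083825 [ 2.11400494e-04  9.11502033e-04 -9.99999562e-01] -23.523511646189224
```

View pics/w6.png

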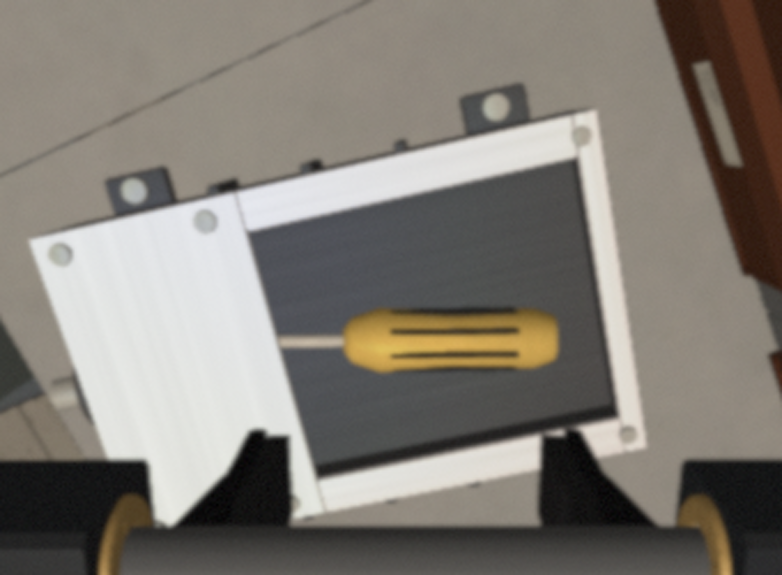

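The handle runs from (343,342) to (558,338), with the shaft emerging at (280,342). The hatch corners are at (250,230), (577,160), (613,415) and (318,475).

```bash
python3 - <<'E'
from h import *
import json
w6=cam("wrist",json.load(open("w6.json")));w1=cam("wrist",json.load(open("w1.json")))
U=lambda p:(np.array(p,float)+.5)/2.3-.5+[100,60]
k=1/.7
b6=U((558,338));print("butt tri",tri([w6,w1],[b6,(np.array([497.5,303])+.5)*.7-.5]))
B=onplane(w6,b6,.0195);S=onplane(w6,U((343,342)),.0195);d=B-S
print("butt",B,"sh",S,"len",np.linalg.norm(d),"yaw",np.degrees(np.arctan2(d[1],d[0])))
Q=[onplane(w6,U(p),.053) for p in[(250,230),(577,160),(613,415),(318,475)]]
C=np.mean(Q,0);e=Q[1]+Q[2]-Q[0]-Q[3];a=np.arctan2(e[1],e[0]);n=Q[0]+Q[1]-Q[2]-Q[3]
print("hatch",C,np.degrees(a),np.linalg.norm(e)/2,np.linalg.norm(n)/2)
ex=np.array([np.cos(a),np.sin(a)]);ey=np.array([-ex[1],ex[0]]);u=d[:2]/np.linalg.norm(d[:2])
for L in(0,35,51,102,210):
    v=B[:2]-u*L;print(L,v,"hatch frame",(v-C[:2])@ex,(v-C[:2])@ey)
s=r.get_state()
for L in(40,51): print(L,go(s,[*(B[:2]-u*L/1000),.10]))
E
```

```text
butt tri [ 0.63771852 -0.14342356  0.04425849]
butt [ 0.63975219 -0.15322272  0.0195    ] sh [ 0.54500277 -0.11414522  0.0195    ] len 0.10249148420989068 yaw -22.41271870880871
hatch [ 0.59243624 -0.11680226  0.053     ] -11.347963534955742 0.13615323058386675 0.11313982328375828
0 [ 0.63975219 -0.15322272] hatch frame 0.053557278187081364 -0.02639824194743114
35 [-31.7163975  13.1914233] hatch frame -34.29582443021106 6.6907422397429315
51 [-46.50778021  19.29183292] hatch frame -49.998398925478774 9.761435031372812
102 [-93.65531261  38.73688856] hatch frame -100.05035512914465 19.549268304693054
210 [-193.49714592   79.91465344] hatch frame -206.04273297220178 40.27644464819475
40 [-0.08459356  0.11718234  0.46199327]
51 [-0.08544735  0.07319062  0.46198073]
```

Emit:
carry_out:
  motion:
    - {"dx": -0.079,"dy": 0.098,"dz": 0.2,"twist": -1,"jaw": -0.04}
    - {"dx": -0.079,"dy": 0.098,"dz": 0.2,"twist": -1,"jaw": -0.04}
    - {"dx": -0.079,"dy": 0.098,"dz": 0.2,"twist": -1,"jaw": -0.04}
    - {"dx": -0.079,"dy": 0.098,"dz": 0.2,"twist": -1,"jaw": -0.04}
    - {"dx": -0.079,"dy": 0.098,"dz": 0.2,"twist": -1,"jaw": -0.04}
    - {"dx": -0.079,"dy": 0.098,"dz": 0.2,"twist": -1,"jaw": -0.04}
    - {"dx": -0.079,"dy": 0.098,"dz": 0.2,"twist": -1,"jaw": -0.04}

```text
clock: 12.42
tool_pos: [0.5988, -0.136, 0.1655]
tcp_rot: [0.0, 0.451, 0.892, 0.0]
contact_force: [-0.4, 0.2, -0.2]
width: 0.0417
gripper_force: 0.0
```

Emit:
carry_out:
  motion:
    - {"dx": 0,"dy": 0,"dz": 0.0,"twist": -0.52,"jaw": -0.04}
    - {"dx": 0,"dy": 0,"dz": 0.0,"twist": -0.52,"jaw": -0.04}
    - {"dx": 0,"dy": 0,"dz": 0.0,"twist": -0.52,"jaw": -0.04}
    - {"dx": 0,"dy": 0,"dz": 0.0,"twist": -0.52,"jaw": -0.04}
    - {"dx": 0,"dy": 0,"dz": 0.0,"twist": -0.52,"jaw": -0.04}

```text
clock: 13.05
tool_pos: [0.5987, -0.1369, 0.1652]
tcp_rot: [0.0, 0.197, 0.98, 0.0]
contact_force: [-0.2, -0.2, -0.7]
width: 0.0417
gripper_force: 0.0
```

```bash
python3 - <<'E'
from h import *
s=r.get_state();R=rot(s["tcp_rot"]);print(s["tool_pos"],s["width"],R[:,2],np.degrees(np.arctan2(R[1,1],R[0,1])),s["qpos"].round(2))
print(go(s,[.5988,-.1347,.0075]))
c=cam("wrist",s)
im=np.ascontiguousarray(r.camera("wrist")[:,:,::-1])
B=np.array([.63975,-.15322]);u=np.array([np.cos(np.radians(-22.4)),np.sin(np.radians(-22.4))])
for L in(0,.045,.102): cv2.circle(im,tuple(int(round(v)) for v in proj(c,[*(B-u*L),.0195])),3,(255,0,0),1)
a=np.radians(-11.3);ex=np.array([np.cos(a),np.sin(a)]);ey=np.array([-ex[1],ex[0]]);C=np.array([.59244,-.1168])
q=[proj(c,[*(C+sx*.07*ex+sy*.058*ey),.053]) for sx,sy in((-1,1),(1,1),(1,-1),(-1,-1))]
cv2.polylines(im,[np.int32(np.round(q))],True,(0,255,0),1)
cv2.imwrite("pics/w7.png",im)
E
```

```text
[ 0.59872343 -0.13694462  0.16522897] 0.041749421906802 [ 2.20457888e-04  7.40240924e-06 -9.99999976e-01] 67.24070154283247 [ 0.72  0.39 -0.72  1.6   0.27  1.26  1.13]
[0.00331744 0.00833977 0.630916  ]
```

View pics/w7.png

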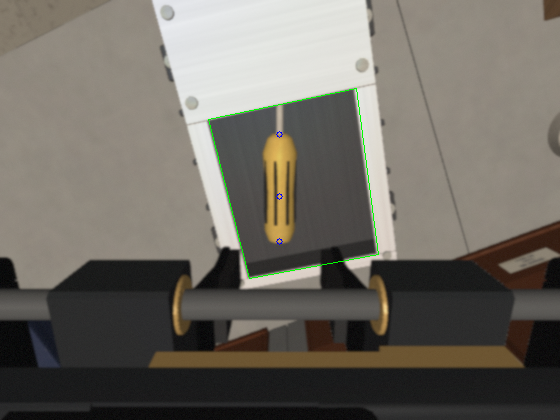

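The driver lies along column 279 in the picture, matching the predicted points, and the hatch outline fits. That was my last picture, so from here I'll rely on forces, widths and coded checks.

Emit:
carry_out:
  motion:
    - {"dx": 0.003,"dy": 0.008,"dz": 0.15,"twist": 0,"jaw": -0.04}
    - {"dx": 0.003,"dy": 0.008,"dz": 0.3,"twist": 0,"jaw": -0.04}
    - {"dx": 0.003,"dy": 0.008,"dz": 0.4,"twist": 0,"jaw": -0.04}
    - {"dx": 0.003,"dy": 0.008,"dz": 0.48,"twist": 0,"jaw": -0.04}
    - {"dx": 0.003,"dy": 0.008,"dz": 0.54,"twist": 0,"jaw": -0.04}
    - {"dx": 0.003,"dy": 0.008,"dz": 0.54,"twist": 0,"jaw": -0.04}

```text
clock: 13.85
tool_pos: [0.5983, -0.135, 0.0292]
tcp_rot: [-0.001, 0.195, 0.981, 0.0]
contact_force: [-0.6, -0.1, -0.3]
width: 0.0418
gripper_force: 0.0
```

Emit:
carry_out:
  motion:
    - {"dx": 0,"dy": 0,"dz": 0.03,"twist": 0,"jaw": -0.04}
    - {"dx": 0,"dy": 0,"dz": 0.06,"twist": 0,"jaw": -0.04}
    - {"dx": 0,"dy": 0,"dz": 0.085,"twist": 0,"jaw": -0.04}
    - {"dx": 0,"dy": 0,"dz": 0.085,"twist": 0,"jaw": -0.04}
    - {"dx": 0,"dy": 0,"dz": 0.085,"twist": 0,"jaw": -1}
    - {"dx": 0,"dy": 0,"dz": 0.085,"twist": 0,"jaw": -1}
    - {"dx": 0,"dy": 0,"dz": 0.085,"twist": 0,"jaw": -1}
    - {"dx": 0,"dy": 0,"dz": 0.085,"twist": 0,"jaw": -1}

```text
clock: 14.85
tool_pos: [0.5989, -0.1353, 0.0091]
tcp_rot: [0.0, 0.195, 0.981, -0.0]
contact_force: [0.3, -1.4, 1.5]
width: 0.0287
gripper_force: 30.0
```

Emit:
carry_out:
  motion:
    - {"dx": 0,"dy": 0,"dz": -0.03,"twist": 0,"jaw": -1}
    - {"dx": 0,"dy": 0,"dz": -0.07,"twist": 0,"jaw": -1}
    - {"dx": 0,"dy": 0,"dz": -0.1,"twist": 0,"jaw": -1}
    - {"dx": 0,"dy": 0,"dz": -0.12,"twist": 0,"jaw": -1}
    - {"dx": 0,"dy": 0,"dz": -0.14,"twist": 0,"jaw": -1}
    - {"dx": 0,"dy": 0,"dz": -0.14,"twist": 0,"jaw": -1}

```text
clock: 15.6
tool_pos: [0.5989, -0.1352, 0.0441]
tcp_rot: [0.0, 0.195, 0.981, 0.0]
contact_force: [1.4, -0.0, -2.9]
width: 0.0291
gripper_force: 30.0
```

Emit:
carry_out:
  motion:
    - {"dx": 0,"dy": 0,"dz": -0.02,"twist": 0,"jaw": -1}
    - {"dx": 0,"dy": 0,"dz": -0.04,"twist": 0,"jaw": -1}
    - {"dx": 0,"dy": 0,"dz": -0.06,"twist": 0,"jaw": -1}
    - {"dx": 0,"dy": 0,"dz": -0.08,"twist": 0,"jaw": -1}
    - {"dx": 0,"dy": 0,"dz": -0.1,"twist": 0,"jaw": -1}
    - {"dx": 0,"dy": 0,"dz": -0.1,"twist": 0,"jaw": -1}

```text
clock: 16.35
tool_pos: [0.5994, -0.1354, 0.0695]
tcp_rot: [0.001, 0.195, 0.981, -0.0]
contact_force: [2.1, -0.8, -3.4]
width: 0.0286
gripper_force: 30.0
```

Emit:
carry_out:
  motion:
    - {"dx": -0.03,"dy": 0,"dz": -0.01,"twist": 0,"jaw": -1}
    - {"dx": -0.06,"dy": 0,"dz": -0.03,"twist": 0,"jaw": -1}
    - {"dx": -0.09,"dy": 0,"dz": -0.06,"twist": 0,"jaw": -1}
    - {"dx": -0.12,"dy": 0,"dz": -0.09,"twist": 0,"jaw": -1}
    - {"dx": -0.12,"dy": 0,"dz": -0.12,"twist": 0,"jaw": -1}
    - {"dx": -0.12,"dy": 0,"dz": -0.15,"twist": 0,"jaw": -1}
    - {"dx": -0.12,"dy": 0,"dz": -0.15,"twist": 0,"jaw": -1}

```text
clock: 17.23
tool_pos: [0.6272, -0.1468, 0.1075]
tcp_rot: [0.001, 0.195, 0.981, -0.0]
contact_force: [1.5, 0.5, -2.7]
width: 0.0288
gripper_force: 30.0
```

Emit:
carry_out:
  motion:
    - {"dx": 0,"dy": 0,"dz": -0.03,"twist": 0,"jaw": -1}
    - {"dx": 0,"dy": 0,"dz": -0.06,"twist": 0,"jaw": -1}
    - {"dx": 0,"dy": 0,"dz": -0.09,"twist": 0,"jaw": -1}
    - {"dx": 0,"dy": 0,"dz": -0.12,"twist": 0,"jaw": -1}
    - {"dx": 0,"dy": 0,"dz": -0.15,"twist": 0,"jaw": -1}
    - {"dx": 0,"dy": 0,"dz": -0.18,"twist": 0,"jaw": -1}
    - {"dx": 0,"dy": 0,"dz": -0.21,"twist": 0,"jaw": -1}
    - {"dx": 0,"dy": 0,"dz": -0.24,"twist": 0,"jaw": -1}
    - {"dx": 0,"dy": 0,"dz": -0.27,"twist": 0,"jaw": -1}
    - {"dx": 0,"dy": 0,"dz": -0.27,"twist": 0,"jaw": -1}

```text
clock: 18.48
tool_pos: [0.6268, -0.1466, 0.1747]
tcp_rot: [0.001, 0.195, 0.981, -0.0]
contact_force: [-0.3, -0.1, -2.1]
width: 0.0294
gripper_force: 30.0
```

Emit:
carry_out:
  motion:
    - {"dx": 0,"dy": 0,"dz": -0.08,"twist": 0,"jaw": -1}
    - {"dx": 0,"dy": 0,"dz": -0.2,"twist": 0,"jaw": -1}
    - {"dx": 0,"dy": 0,"dz": -0.35,"twist": 0,"jaw": -1}
    - {"dx": 0,"dy": 0,"dz": -0.5,"twist": 0,"jaw": -1}
    - {"dx": 0,"dy": 0,"dz": -0.62,"twist": 0,"jaw": -1}
    - {"dx": 0,"dy": 0,"dz": -0.66,"twist": 0,"jaw": -1}
    - {"dx": 0,"dy": 0,"dz": -0.68,"twist": 0,"jaw": -1}
    - {"dx": 0,"dy": 0,"dz": -0.68,"twist": 0,"jaw": -1}
    - {"dx": 0,"dy": 0,"dz": -0.68,"twist": 0,"jaw": -1}
    - {"dx": 0,"dy": 0,"dz": -0.68,"twist": 0,"jaw": -1}

```text
clock: 19.73
tool_pos: [0.6262, -0.1467, 0.3431]
tcp_rot: [-0.001, 0.195, 0.981, 0.0]
contact_force: [-1.6, -0.0, -0.8]
width: 0.0294
gripper_force: 30.0
```

```bash
python3 - <<'E'
from h import *
s=r.get_state();print(s["tool_pos"],s["width"],s["contact_force"],s["wrist_torque"],abs(s["qvel"]).max())
for n in("side","wrist"):
    im=r.camera(n)[:,:,::-1];cv2.imwrite(f"pics/f_{n}.png",im)
    h=cv2.cvtColor(np.ascontiguousarray(im),cv2.COLOR_BGR2HSV);m=((h[...,0]>18)&(h[...,0]<32)&(h[...,1]>140)&(h[...,2]>90)).astype(np.uint8)
    k,l,st,ce=cv2.connectedComponentsWithStats(m);print(n,[(st[j].tolist(),ce[j].round().tolist()) for j in range(1,k) if st[j,4]>25])
c=cam("side");g=s["tool_pos"]+[0,0,.0104];x=rot(s["tcp_rot"])[:,0]
for th in(30,45,60):
    t=np.radians(th);v=x*np.cos(t)-np.array([0,0,np.sin(t)])
    print(th,"side px butt",proj(c,g-.045*v).round(),"neck",proj(c,g+.057*v).round(),"tip",proj(c,g+.165*v).round(),(g+.165*v)[2])
# column check in the side view vs. after placing
a=cv2.imread("pics/s5raw.png").astype(int);b=cv2.imread("pics/f_side.png").astype(int);print("column diff",abs(a-b)[215:315,255:315].mean())
E
```

```text
[ 0.62621828 -0.14670425  0.34305574] 0.02944687763687089 [-1.63628252 -0.02544238 -0.77908356] [ 0.07229829 -0.14388518 -0.00518496] 0.0032600642058852585
side [([260, 85, 16, 24, 168], [267.0, 98.0])]
wrist [([254, 174, 54, 115, 4271], [281.0, 230.0]), ([248, 321, 64, 33, 1985], [280.0, 336.0])]
30 side px butt [246.  79.] neck [276. 103.] tip [307. 130.] 0.2711224591882177
45 side px butt [248.  76.] neck [273. 107.] tip [297. 138.] 0.2369192459163974
60 side px butt [251.  74.] neck [269. 109.] tip [286. 143.] 0.21065780182062382
column diff 9.832166666666666
```

```bash
python3 - <<'E'
from h import *
a,b=[cv2.cvtColor(cv2.imread(p),cv2.COLOR_BGR2GRAY).astype(np.float32)[228:312,265:312] for p in("pics/s5raw.png","pics/f_side.png")]
print(cv2.phaseCorrelate(a,b,cv2.createHanningWindow(a.shape[::-1],cv2.CV_32F)))
a=cv2.imread("pics/side0.png").astype(int);b=cv2.imread("pics/f_side.png").astype(int)
for n,(u,v) in dict(tin=(308,140),bear=(242,257),span=(300,368),housing=(310,195)).items(): print(n,abs(a-b)[v-18:v+18,u-18:u+18].mean())
E
```

```text
((0.06302536656235702, -0.022500324101315528), 0.9819567680358887)
tin 2.330761316872428
bear 1.8876028806584362
span 1.8752572016460904
housing 2.531378600823045
```

The column and the other things haven't moved, and the screwdriver is held still well above the cover, so I'm handing in.

```bash
python3 -c "
from station import r
print(r.close_job())"
```

```text
the job is handed in; nothing more can be done
None
```

I stacked the carton squarely on the column, then brought the screwdriver out tilted through the hatch. I handed the job in at about 20 s with it held still, its tip at least 13 cm above the cover by calculation, and the column and other things unmoved in the side camera.

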